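Press the panel's retaining pegs home in order

TASK

A white panel lies on the drawing board under four push-in pegs. With a fingertip, gently press the red peg fully home, then the yellow, then the blue, and leave the green one standing up so that its corner can still be freed. Only press: do not pull or lift anything, press lightly, leave the things lying on and beside the board where they are, and finish with the hand clear.

Things in the scene. Friction and masses are not known exactly. Their poses are not given: they have to be found in the camera images.
- board: Wooden drawing board 200 x 260 mm, 18 mm thick, fixed to the table, with a white panel 164 x 214 x 4 mm on it (panel top 22 mm above the table). Origin: centre of the board's underside, on the table; x along its 200 mm side, y along its 260 mm side, z up.
- red_top (a point): Centre of the flat top face of the red peg's round plastic head (22 mm across, 8 mm thick, on an upright shank). It sits near one corner of the panel; which colour is at which corner varies. Standing proud its top is 42 to 45 mm above the table, fully home 33 mm. It moves with the peg. Neighbouring pegs are 120 and 170 mm apart.
- red_peg (a joint): How far the red peg is pressed in, m: 0.000 to 0.003 at the start, 0.012 fully home (head down on its socket, a hard stop). It slides straight down against about 4 N of friction and stays where it is left; negative means pulled out.
- red_socket: Brass socket of the red peg, 18 mm across and 3 mm high, fixed on the panel. Origin: centre of its underside, on the panel, straight below the peg; z up.
- yellow_top (a point): Centre of the flat top face of the yellow peg's round plastic head (22 mm across, 8 mm thick, on an upright shank). It sits near one corner of the panel; which colour is at which corner varies. Standing proud its top is 42 to 45 mm above the table, fully home 33 mm. It moves with the peg. Neighbouring pegs are 120 and 170 mm apart.
- yellow_peg (a joint): How far the yellow peg is pressed in, m: 0.000 to 0.003 at the start, 0.012 fully home (head down on its socket, a hard stop). It slides straight down against about 4 N of friction and stays where it is left; negative means pulled out.
- yellow_socket: Brass socket of the yellow peg, 18 mm across and 3 mm high, fixed on the panel. Origin: centre of its underside, on the panel, straight below the peg; z up.
- blue_top (a point): Centre of the flat top face of the blue peg's round plastic head (22 mm across, 8 mm thick, on an upright shank). It sits near one corner of the panel; which colour is at which corner varies. Standing proud its top is 42 to 45 mm above the table, fully home 33 mm. It moves with the peg. Neighbouring pegs are 120 and 170 mm apart.
- blue_peg (a joint): How far the blue peg is pressed in, m: 0.000 to 0.003 at the start, 0.012 fully home (head down on its socket, a hard stop). It slides straight down against about 4 N of friction and stays where it is left; negative means pulled out.
- blue_socket: Brass socket of the blue peg, 18 mm across and 3 mm high, fixed on the panel. Origin: centre of its underside, on the panel, straight below the peg; z up.
- green_top (a point): Centre of the flat top face of the green peg's round plastic head (22 mm across, 8 mm thick, on an upright shank). It sits near one corner of the panel; which colour is at which corner varies. Standing proud its top is 42 to 45 mm above the table, fully home 33 mm. It moves with the peg. Neighbouring pegs are 120 and 170 mm apart.
- green_peg (a joint): How far the green peg is pressed in, m: 0.000 to 0.003 at the start, 0.012 fully home (head down on its socket, a hard stop). It slides straight down against about 4 N of friction and stays where it is left; negative means pulled out.
- green_socket: Brass socket of the green peg, 18 mm across and 3 mm high, fixed on the panel. Origin: centre of its underside, on the panel, straight below the peg; z up.
- kneaded_eraser: Loose grey lump 18 x 24 x 16 mm lying on the panel; origin at the centre of its underside.
- eraser: Loose white eraser in a blue sleeve, 22 x 52 x 12 mm, lying on the panel; origin at the centre of its underside.
- charcoal_chunk: Loose black piece of charcoal 20 x 27 x 14 mm lying on the panel; origin at the centre of its underside.
- powder_jar: Loose clear jar of grey powder with a lid, 63 mm across, 111 mm high, standing on the table to the left of the board; origin at the centre of its underside.

How it is judged:
On the way, in this order (a step that is already met when the one before it is completed fails the run):
1. red peg fully home, the others still standing (value of joint red_peg above 0.0095 m and value of joint each of yellow_peg, blue_peg below 0.006 m), for 0.1 s.
2. then yellow home too, blue still standing (value of joint each of red_peg, yellow_peg above 0.0095 m and value of joint blue_peg below 0.006 m), for 0.1 s.
3. then blue home too (value of joint each of red_peg, yellow_peg, blue_peg above 0.0095 m), for 0.1 s.
At the end, for the whole second after the job is handed in: The red, yellow and blue pegs are fully home (pressed in at least 9.5 of 12 mm), the green peg is still standing (pressed in less than 5.5 mm), and the kneaded eraser, eraser, charcoal and jar are within 15 mm of where they began (all of step 3 and value of joint green_peg below 0.0055 m and distance of each of kneaded_eraser, eraser, charcoal_chunk, powder_jar from where it was at the start of the episode below 0.015 m); the robot touches nothing.
It fails at once if the green peg pressed in (5.5 mm or more) (value of joint green_peg above 0.0055 m).
It fails at once if a peg or the board pressed with more than 25 N (contact force between any of the fingers, the arm and board above 25 N or contact force between any of the fingers, the arm and red_socket above 25 N or contact force between any of the fingers, the arm and yellow_socket above 25 N or contact force between any of the fingers, the arm and blue_socket above 25 N or contact force between any of the fingers, the arm and green_socket above 25 N).
It fails at once if a peg pulled out by 2 mm or more beyond its highest starting height (value of joint any of red_peg, yellow_peg, blue_peg, green_peg below -0.002 m).
It fails at once if a bystander lifted or moved by 15 mm or more (distance of any of kneaded_eraser, eraser, charcoal_chunk, powder_jar from where it was at the start of the episode above 0.015 m).
It also fails if it takes over 45 s, if anything falls off the work surface, if the arm or the gripper's body presses on something with over 40 N, if the wrist force passes 120 N, or if a joint passes its speed limit or range.

ROBOT

A 7-joint arm with a two-finger parallel gripper is mounted at the origin on a cart in front of the work surface, level with it; the furniture and walls round the work are solid. World frame = base frame: x ahead of the robot, y to its left, z up, the work surface at z = 0. Lengths are in m, angles in rad, forces in N, time in s.
With the tool pointing down it reaches from about 0.425 to 0.875 m from the base axis. Payload 4.7 kg.
Tool frame: the origin (TCP) lies midway between the tips of the shut fingers; the grasp point (between the pads) lies 19 mm behind it; z points along the fingers, y is the line along which they close (so a half turn about z gives the same grasp; the last joint's range is limited). The gripper opens to 87 mm and grips with 3 to 60 N. Pads are 19 mm wide; open, the fingers measure 117 mm over their backs; the gripper's body (75 mm by 190 mm) begins 51 mm behind the grasp point.
Start: joints at [1.128, 0.321, -0.07, 1.45, 0.023, 1.371, -0.057], TCP at [0.287, -0.583, 0.193] pointing down, gripper open.
Joint ranges: [-2.86, 2.86], [-0.3, 2.09], [-1.38, 1.24], [0.06, 2.45], [-1.56, 4.7], [0.09, 2.05], [-2.69, 2.69]. Speed limits (rad/s): [2.57, 2.57, 3.14, 3.14, 3.14, 3.14, 3.14].

INTERFACE

Orientations are given as a rotation vector (axis times angle).
In Python, from bench import monitor, cams, workorder gives the robot as it stands.
- The arm moves only by the tool move_arm, never from a script. Its arguments are lists of equal length, an entry for each row: "slide": the shift along the tool's x, y, z in cm, a list of three; "roll": the turn about the tool's z in rad. In form: {"slide": [[dx, dy, dz], ...], "roll": [roll, ...]}. A call has 1 to 20 rows; each row is the pose to reach, as a shift and turn from the pose commanded when the call began, along the tool's axes at that moment; what a row does not reach only later rows make up. A row lasts 1/10 s, in which the tool goes at most 50 mm and 8.59 degrees, less where a joint would pass 70% of its speed; a pose out of reach is approached as far as the arm can. A call with a gripper value outside its range is refused whole. "gripper" is the finger opening in cm, from 0 to 8.7, set as the call begins (left out, the last holds). The fingers move at their own pace and stop on an object; "squeeze" is the grip in N (left out, the last holds). Time passes only in rows, so rows that repeat a pose let the fingers close. It gives the time, the measured TCP pose, the force, the opening and the grip force at its end, in the units of the state.
- monitor.get_state(): the state, without advancing time (a new reading comes with each control period).
- cams.get_image(name): name is "scene" or "side" or "wrist"; returns the picture (420x560x3 uint8, red, green, blue); there is no depth.
- cams.get_calibration(name): a dict with "mtx" (3x3 intrinsics, pixels), "R" (3x3) and "t" (3): a world point X has camera coordinates R X + t. Camera axes: x right, y down, z forward; pixel columns grow to the right and rows downward; lengths in m; the calibration is good to about 2 mm. A picture is of the moment at which its call begins: read the wrist's pose just before it. get_calibration takes no time and is no camera call; for the wrist camera it gives the pose at the moment of the call.
- workorder.close_job(): hands the job in; it is judged then, once.
The state is a dict: "time": time; "joint_positions": joint angles; "qd": joint speeds; "joint_torque": joint torques, N m; "position": TCP position; "tool_rot": TCP orientation; "ft_force": force on the tool from outside, world axes, zero at the start; "torque": the same for the moment, N m; "grip_width": opening from 0.0 (shut) to 1.0 (fully open); "grip_force": force on a finger pad.
Only numpy, scipy, OpenCV 4.12 (cv2) and the standard library are available. Lean on these libraries where they do the work, as an engineer would, in place of code of your own. Each camera call takes 0.05 s, during which the arm holds its last target. There are 200 camera calls.

## Working session

There is one attempt and no reset: what is moved stays moved. The work goes in short steps, Python scripts to look and compute and a tool call to move; the robot and the scene stay as the last step left them, time stands still between calls to the robot, and variables do not carry over. Pictures are saved under pics/ and viewed, at most 10 in all, crops included, and the job is handed in when it is done.

Besides the shell and the picture viewer there is one more tool, called after "Emit:" as name(argument=value, ...) on one line, values as JSON. move_arm: Moves the arm, as the interface text tells. Its arguments: {"type":"object","properties":{"slide":{"type":"array","items":{"type":"array","items":{"type":"number"}}},"roll":{"type":"array","items":{"type":"number"}},"gripper":{"type":"number"},"squeeze":{"type":"number"}},"required":["slide","roll"]}

```bash
mkdir -p pics; python3 - <<'E'
from bench import monitor, cams
import cv2
s=monitor.get_state();print({k:s[k] for k in('time','position','tool_rot','ft_force','grip_width')})
for n in('scene','side'):
    cv2.imwrite(f'pics/{n}0.png',cams.get_image(n)[:,:,::-1]);c=cams.get_calibration(n);print(n,c)
E
```

```text
{'time': 0.0, 'position': array([ 0.28637754, -0.5828485 ,  0.19195112]), 'tool_rot': array([-3.05821498e+00, -7.10955992e-01,  8.80464109e-04]), 'ft_force': array([-0.10898476,  0.88031545,  0.19384417]), 'grip_width': 0.9981121474022057}
scene {'mtx': array([[526.62479931,   0.        , 275.43850571],
       [  0.        , 526.62479931, 212.75825885],
       [  0.        ,   0.        ,   1.        ]]), 'R': array([[-0.82183056, -0.56971951,  0.00376907],
       [-0.35796042,  0.51119499, -0.78137317],
       [ 0.44323681, -0.64350553, -0.6240527 ]]), 't': array([0.5713724 , 0.16205316, 1.05910363])}
side {'mtx': array([[407.72663754,   0.        , 279.16298716],
       [  0.        , 407.72663754, 211.22108254],
       [  0.        ,   0.        ,   1.        ]]), 'R': array([[ 0.89850679, -0.43823704, -0.02517611],
       [-0.20677655, -0.37196232, -0.90492402],
       [ 0.38720666,  0.81828621, -0.42482782]]), 't': array([-0.43964935,  0.23740951,  0.59760023])}
```

View pics/scene0.png

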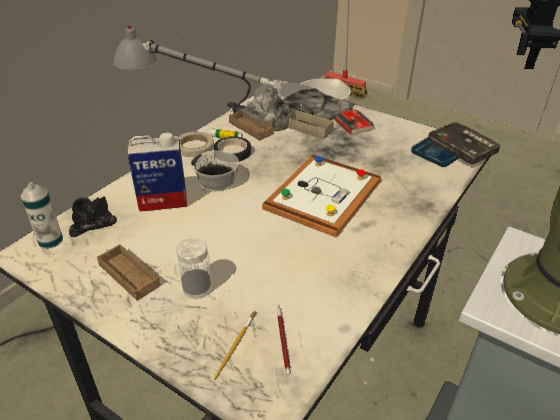

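View pics/side0.png

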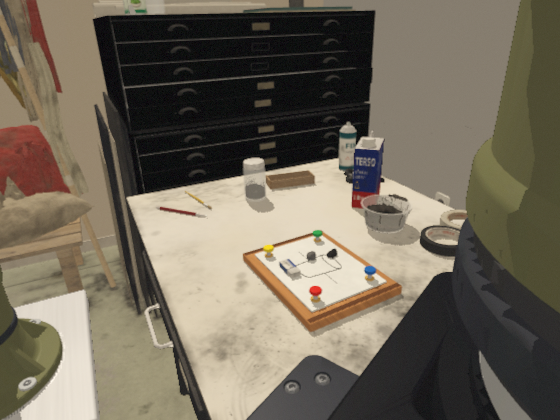

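The scene image shows red (361,174), blue (319,160), green (286,193) and yellow (331,210). In the side image they are at red (316,291), yellow (268,250), green (318,235) and blue (370,270). Next I'll mask and triangulate them.

```bash
cat > h.py <<'E'
import cv2,numpy as np
from bench import monitor,cams
from scipy.spatial.transform import Rotation as Ro
HUE={'red':(0,6),'yellow':(22,34),'green':(50,85),'blue':(100,118)}
def blob(img,col,near,r=14):
    hsv=cv2.cvtColor(img,cv2.COLOR_RGB2HSV);lo,hi=HUE[col]
    m=cv2.inRange(hsv,(lo,150,90),(hi,255,255))
    if col=='red': m|=cv2.inRange(hsv,(174,150,90),(180,255,255))
    k=np.zeros_like(m);cv2.circle(k,tuple(int(v) for v in near),r,255,-1);m&=k
    n,l,st,c=cv2.connectedComponentsWithStats(m)
    if n<2: return None
    i=1+np.argmax(st[1:,4]);return c[i],st[i]
def ray(c,p):
    d=c['R'].T@np.linalg.solve(c['mtx'],[p[0],p[1],1]);return -c['R'].T@c['t'],d/np.linalg.norm(d)
def plane(c,p,z):
    o,d=ray(c,p);return o+d*(z-o[2])/d[2]
def tri(rs):
    A=sum(np.eye(3)-np.outer(d,d) for o,d in rs);b=sum((np.eye(3)-np.outer(d,d))@o for o,d in rs)
    return np.linalg.solve(A,b)
E
python3 - <<'E'
from h import *
N={'scene':dict(red=(361,174),blue=(319,160),green=(286,193),yellow=(331,210)),'side':dict(red=(316,291),yellow=(268,250),green=(318,235),blue=(370,270))}
P={n:(cams.get_image(n),cams.get_calibration(n)) for n in N}
T={}
for k in HUE:
    b={n:blob(P[n][0],k,N[n][k]) for n in N}
    T[k]=tri([ray(P[n][1],b[n][0]) for n in N])
    print(k,[(x[0].round(1),x[1]) for x in b.values()],T[k].round(4),[plane(P[n][1],b[n][0],.039)[:2].round(4) for n in N])
L=list(T)
for i in range(4):
  for j in range(i): print(L[i],L[j],np.linalg.norm((T[L[i]]-T[L[j]])[:2]).round(4))
s=monitor.get_state();print(Ro.from_rotvec(s['tool_rot']).as_matrix().round(3),s['joint_positions'])
print(cams.get_calibration('wrist'))
E
```

```text
red [(array([360.5, 172. ]), array([357, 169,   8,   7,  44], dtype=int32)), (array([315. , 290.3]), array([310, 286,  11,  10,  89], dtype=int32))] [ 0.5072 -0.1032  0.0397] [array([ 0.5065, -0.1034]), array([ 0.5088, -0.1018])]
yellow [(array([330.1, 208. ]), array([326, 205,   9,   7,  55], dtype=int32)), (array([268. , 247.8]), array([263, 245,  11,   7,  60], dtype=int32))] [0.4969 0.0667 0.0384] [array([0.4953, 0.0681]), array([0.4978, 0.0667])]
green [(array([285. , 191.8]), array([282, 189,   7,   6,  36], dtype=int32)), (array([316.9, 232.9]), array([313, 231,   9,   5,  36], dtype=int32))] [0.6167 0.0743 0.0386] [array([0.6154, 0.0754]), array([0.6174, 0.0744])]
blue [(array([318.3, 158.7]), array([315, 156,   8,   6,  35], dtype=int32)), (array([369.6, 269.8]), array([365, 266,  10,   8,  63], dtype=int32))] [ 0.6267 -0.0958  0.0393] [array([ 0.6255, -0.0951]), array([ 0.6287, -0.0945])]
yellow red 0.1702
green red 0.2085
green yellow 0.12
blue red 0.1198
blue yellow 0.208
blue green 0.1704
[[ 0.897  0.441 -0.001]
 [ 0.441 -0.897  0.001]
 [-0.    -0.001 -1.   ]] [ 1.1281106   0.32153318 -0.07009316  1.45119033  0.02259042  1.37083573
 -0.05692537]
{'mtx': array([[297.07137455,   0.        , 278.52781837],
       [  0.        , 297.07137455, 204.20160234],
       [  0.        ,   0.        ,   1.        ]]), 'R': array([[ 0.4416639 , -0.89717859, -0.00189321],
       [-0.85803518, -0.42300898,  0.29127142],
       [-0.26212332, -0.12701963, -0.95663858]]), 't': array([-0.649248  , -0.0364017 ,  0.39183058])}
```

```bash
python3 - <<'E'
from h import *
im=cams.get_image('scene');c=cams.get_calibration('scene')
im2=cams.get_image('side');c2=cams.get_calibration('side')
print('jar',plane(c,(194,290),0.0).round(3), 'eraser side',plane(c2,(290,267),.03).round(3),'knead',plane(c2,(311,256),.03).round(3),'char',plane(c2,(332,254),.03).round(3))
a=cv2.resize(im[145:240,255:390],(800,563),interpolation=cv2.INTER_CUBIC)
b=cv2.resize(im2[225:325,235:400],(800,485),interpolation=cv2.INTER_CUBIC)
cv2.imwrite('pics/a1.png',a[:,:,::-1]);cv2.imwrite('pics/b1.png',b[:,:,::-1])
E
```

```text
jar [0.608 0.414 0.   ] eraser side [ 0.511 -0.005  0.03 ] knead [0.566 0.011 0.03 ] char [ 0.607 -0.003  0.03 ]
```

View pics/b1.png

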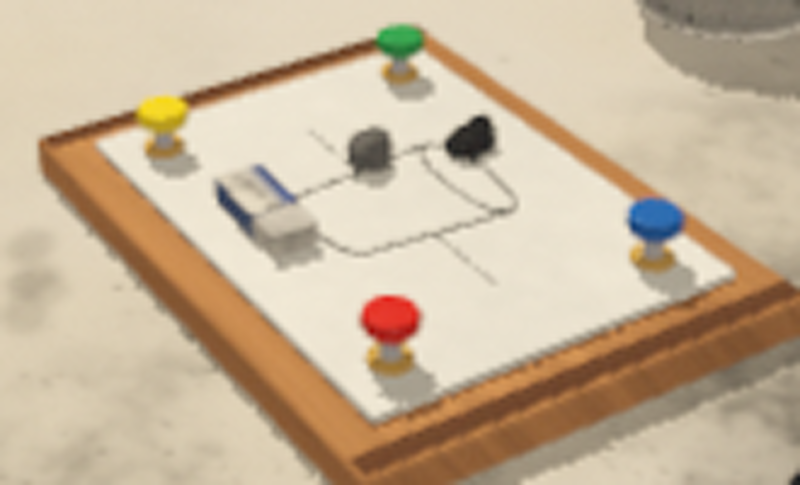

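Red is at (390,320) in the crop, yellow at (162,113), blue at (655,218) and green at (400,40). The loose objects are at least 3 cm from the pegs. I'll move above red with the fingers shut.

Emit:
move_arm(slide=[[2.5,-2,0],[5,-4,0],[8,-6.5,0],[11,-9,0],[14,-11.4,0],[17,-13.8,0],[20,-16.3,0],[23,-18.7,0],[26,-21.1,0],[29,-23.6,0],[32,-26,0],[35,-28.5,0],[38,-30.9,0],[40,-32.5,0],[41,-33.3,0],[41,-33.3,0],[41,-33.3,0]], roll=[0,0,0,0,0,0,0,0,0,0,0,0,0,0,0,0,0], gripper=0)

```text
time: 2.0
position: [0.5073, -0.1053, 0.1929]
tool_rot: [3.06, 0.709, -0.001]
ft_force: [-0.8, -0.2, 0.3]
grip_width: 0.003
grip_force: 0.0
```

```bash
python3 - <<'E'
from h import *
c=cams.get_calibration('wrist');im=cams.get_image('wrist');cv2.imwrite('pics/w1.png',im[:,:,::-1])
T=dict(red=(.5072,-.1032,.0397),yellow=(.4969,.0667,.0397),green=(.6167,.0743,.0397),blue=(.6267,-.0958,.0397))
for k,t in T.items():
    q=c['mtx']@(c['R']@np.array(t)+c['t']);q=q[:2]/q[2];b=blob(im,k,q,40)
    print(k,q.round(1),None if b is None else (b[0].round(1),b[1],plane(c,b[0],.042).round(4)))
cs=cams.get_calibration('scene');print('bowl',plane(cs,(216,180),.02).round(3))
E
```

```text
red [277. 183.] (array([276.6, 182.1]), array([268, 174,  18,  18, 257], dtype=int32), array([ 0.5085, -0.1021,  0.042 ]))
yellow [137.1 126. ] (array([135.7, 124.7]), array([127, 116,  19,  19, 281], dtype=int32), array([0.4981, 0.0676, 0.042 ]))
green [167.1  13.1] (array([165.9,  11.1]), array([156,   0,  20,  23, 348], dtype=int32), array([0.6175, 0.0751, 0.042 ]))
blue [319.4  82.9] (array([319.2,  81.2]), array([310,  71,  19,  21, 312], dtype=int32), array([ 0.6278, -0.0946,  0.042 ]))
bowl [0.8   0.112 0.02 ]
```

View pics/w1.png

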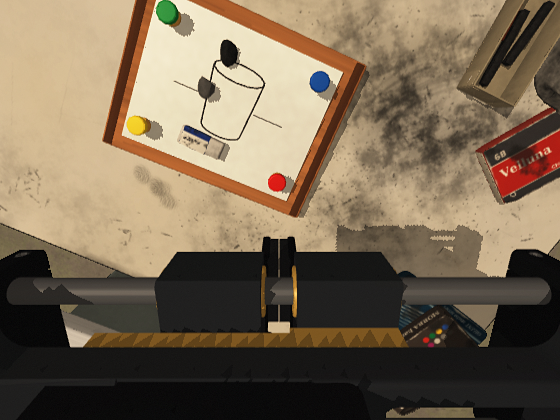

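The wrist view shows red at (277,182), yellow at (136,125), blue at (319,81) and green at (166,11), which agrees with the triangulation to about 1 mm. Next I'll lower over red.

Emit:
move_arm(slide=[[0.2,-0.2,2],[0.2,-0.2,5],[0.2,-0.2,8],[0.2,-0.2,11],[0.2,-0.2,13],[0.2,-0.2,14],[0.2,-0.2,14.2],[0.2,-0.2,14.2]], roll=[0,0,0,0,0,0,0,0])

```text
time: 2.85
position: [0.509, -0.1019, 0.0516]
tool_rot: [3.06, 0.709, 0.001]
ft_force: [-0.4, 0.6, -0.1]
grip_width: 0.007
grip_force: 0.0
```

Next I'll press in 1–2 mm rows, stopping 4 mm above the home height to read the force.

Emit:
move_arm(slide=[[0,0,0.3],[0,0,0.5],[0,0,0.7],[0,0,0.9],[0,0,1.1],[0,0,1.3],[0,0,1.4],[0,0,1.4]], roll=[0,0,0,0,0,0,0,0])

```text
time: 3.65
position: [0.5085, -0.101, 0.0368]
tool_rot: [-3.06, -0.711, 0.001]
ft_force: [-0.7, 0.4, -0.1]
grip_width: 0.006
grip_force: 0.0
```

Emit:
move_arm(slide=[[0,0,0.1],[0,0,0.2],[0,0,0.3]], roll=[0,0,0])

```text
time: 3.95
position: [0.5087, -0.101, 0.034]
tool_rot: [3.06, 0.711, 0.0]
ft_force: [-0.3, 0.0, -0.3]
grip_width: 0.008
grip_force: 0.0
```

```bash
python3 - <<'E'
from h import *
im=cams.get_image('side');im2=cams.get_image('scene')
a=cv2.resize(im[230:320,250:390],(560,360),interpolation=cv2.INTER_CUBIC)
b=cv2.resize(im2[130:220,290:430],(560,360),interpolation=cv2.INTER_CUBIC)
cv2.imwrite('pics/c2.png',np.hstack([a,b])[:,:,::-1][:, :])
cv2.imwrite('pics/c2.png',cv2.resize(np.hstack([a,b]),(800,257))[:,:,::-1])
print(monitor.get_state()['ft_force'])
E
```

```text
[0.28832425 0.68095783 0.34745263]
```

View pics/c2.png

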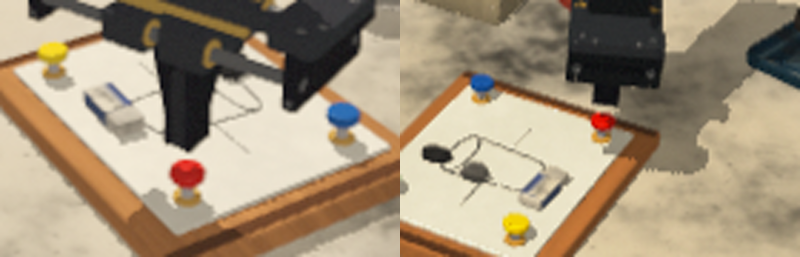

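The crop shows the fingertip (side about (315,282), scene about (362,165)) still above a standing red peg. I'll triangulate the gap.

```bash
python3 - <<'E'
from h import *
I={n:cams.get_image(n) for n in('side','scene')};C={n:cams.get_calibration(n) for n in I}
print('tip',tri([ray(C['side'],(315,281)),ray(C['scene'],(362,165))]).round(4))
b={n:blob(I[n],'red',p,14) for n,p in(('side',(315,290)),('scene',(360,173)))}
print('red',tri([ray(C[n],b[n][0]) for n in I]).round(4),b)
print(monitor.get_state()['position'])
p=[]
for n,(x,y) in dict(side=(315,284),scene=(362,168)).items():
    p.append(cv2.resize(I[n][y-25:y+25,x-25:x+25],(400,400),interpolation=cv2.INTER_NEAREST))
cv2.imwrite('pics/d.png',np.hstack(p)[:,:,::-1])
E
```

```text
tip [ 0.5061 -0.1047  0.0602]
red [ 0.507  -0.1032  0.0396] {'side': (array([315.02247191, 290.31460674]), array([310, 286,  11,  10,  89], dtype=int32)), 'scene': (array([360.62790698, 172.11627907]), array([357, 169,   9,   7,  43], dtype=int32))}
[ 0.50866439 -0.1009935   0.03401838]
```

View pics/d.png

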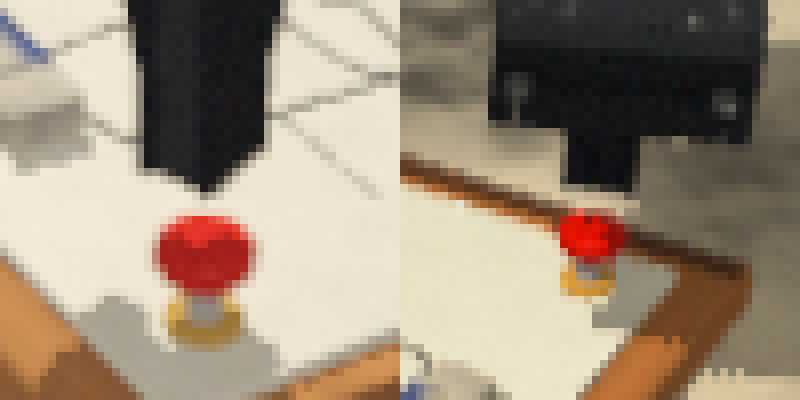

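The tip is really about 12 mm above red, so it sits about 2 cm higher than the reported TCP. Alignment in x and y is good. I'll continue down slowly, watching the force.

Emit:
move_arm(slide=[[0,0,0.2],[0,0,0.4],[0,0,0.6],[0,0,0.8],[0,0,0.9]], roll=[0,0,0,0,0])

```text
time: 4.65
position: [0.5085, -0.101, 0.0247]
tool_rot: [-3.06, -0.711, 0.001]
ft_force: [0.4, -0.1, -0.1]
grip_width: 0.008
grip_force: 0.0
```

Emit:
move_arm(slide=[[0,0,0.1],[0,0,0.2],[0,0,0.3]], roll=[0,0,0])

```text
time: 4.95
position: [0.5087, -0.101, 0.022]
tool_rot: [3.06, 0.711, 0.0]
ft_force: [-0.6, 1.0, 0.0]
grip_width: 0.004
grip_force: 0.0
```

Emit:
move_arm(slide=[[0,0,0.1],[0,0,0.2],[0,0,0.3]], roll=[0,0,0])

```text
time: 5.25
position: [0.5087, -0.101, 0.019]
tool_rot: [3.06, 0.711, -0.0]
ft_force: [-0.6, -1.3, -0.6]
grip_width: 0.003
grip_force: 0.0
```

```bash
cat > v.py <<'E'
from h import *
import sys
k,sx,sy,cx,cy=sys.argv[1],*map(int,sys.argv[2:6])
I={n:cams.get_image(n) for n in('side','scene')};C={n:cams.get_calibration(n) for n in I}
b={n:blob(I[n],k,p,14) for n,p in(('side',(sx,sy)),('scene',(cx,cy)))}
print(k,tri([ray(C[n],b[n][0]) for n in I]).round(4),b)
# dark fingertip: lowest dark row in the columns of the head
for n,(x,y) in dict(side=(sx,sy),scene=(cx,cy)).items():
    g=I[n].max(2)[y-30:y+6,x-2:x+3]; print(n,'tip bottom row',y-30+max(np.where((g<60).any(1))[0],default=-99), 'head top row',b[n][1][1])
s=monitor.get_state();print(s['time'],s['position'],s['ft_force'])
E
python3 v.py red 315 290 360 172
```

```text
red [ 0.5068 -0.1033  0.037 ] {'side': (array([315.01612903, 291.5483871 ]), array([310, 288,  11,   8,  62], dtype=int32)), 'scene': (array([360.66666667, 173.03703704]), array([357, 171,   9,   5,  27], dtype=int32))}
side tip bottom row 289 head top row 288
scene tip bottom row 171 head top row 171
5.35 [ 0.5085121  -0.10100521  0.01885109] [ 0.56626286 -0.69450614  0.59635778]
```

Emit:
move_arm(slide=[[0,0,0.1],[0,0,0.2]], roll=[0,0])

```text
time: 5.55
position: [0.5087, -0.101, 0.017]
tool_rot: [3.06, 0.711, 0.0]
ft_force: [-0.6, 0.2, 0.8]
grip_width: 0.003
grip_force: 0.0
```

Emit:
move_arm(slide=[[0,0,0.1],[0,0,0.2]], roll=[0,0])

```text
time: 5.75
position: [0.5087, -0.101, 0.0151]
tool_rot: [3.06, 0.711, -0.0]
ft_force: [-0.8, 0.3, 4.7]
grip_width: 0.005
grip_force: 1.9
```

Emit:
move_arm(slide=[[0,0,0.1],[0,0,0.2]], roll=[0,0])

```text
time: 5.95
position: [0.5087, -0.1011, 0.0133]
tool_rot: [3.06, 0.711, -0.0]
ft_force: [-2.0, 0.6, 3.9]
grip_width: 0.01
grip_force: 2.0
```

Contact came at z≈0.016, with about 4 N of friction. Home should be around z≈0.006.

Emit:
move_arm(slide=[[0,0,0.1],[0,0,0.2],[0,0,0.3],[0,0,0.4]], roll=[0,0,0,0])

```text
time: 6.35
position: [0.5087, -0.101, 0.009]
tool_rot: [3.06, 0.711, -0.0]
ft_force: [-1.7, 0.0, 3.9]
grip_width: 0.009
grip_force: 2.0
```

Emit:
move_arm(slide=[[0,0,0.1]], roll=[0])

```text
time: 6.45
position: [0.5087, -0.101, 0.008]
tool_rot: [3.06, 0.711, 0.0]
ft_force: [-1.7, -0.5, 4.9]
grip_width: 0.005
grip_force: 2.0
```

Emit:
move_arm(slide=[[0,0,0.05]], roll=[0])

```text
time: 6.55
position: [0.5087, -0.101, 0.0074]
tool_rot: [3.06, 0.711, -0.0]
ft_force: [-1.7, -0.4, 3.9]
grip_width: 0.005
grip_force: 1.9
```

Emit:
move_arm(slide=[[0,0,0.1]], roll=[0])

```text
time: 6.65
position: [0.5087, -0.1011, 0.0065]
tool_rot: [3.06, 0.711, -0.0]
ft_force: [-2.0, 1.3, 4.1]
grip_width: 0.007
grip_force: 2.0
```

Emit:
move_arm(slide=[[0,0,0.05]], roll=[0])

```text
time: 6.75
position: [0.5087, -0.101, 0.006]
tool_rot: [3.06, 0.711, 0.0]
ft_force: [-1.8, -0.5, 4.3]
grip_width: 0.002
grip_force: 1.9
```

Emit:
move_arm(slide=[[0,0,0.05]], roll=[0])

```text
time: 6.85
position: [0.5087, -0.101, 0.0055]
tool_rot: [3.06, 0.711, 0.0]
ft_force: [-0.8, 1.0, 3.5]
grip_width: 0.002
grip_force: 1.9
```

Emit:
move_arm(slide=[[0,0,0.05]], roll=[0])

```text
time: 6.95
position: [0.5087, -0.101, 0.005]
tool_rot: [3.06, 0.711, 0.0]
ft_force: [-0.7, 0.4, 3.7]
grip_width: 0.005
grip_force: 1.9
```

```bash
python3 v.py red 315 294 360 175
```

```text
red [ 0.5073 -0.1034  0.0248] {'side': (array([315.40909091, 297.25      ]), array([310, 294,  11,   7,  44], dtype=int32)), 'scene': (array([360.10526316, 177.05263158]), array([357, 176,   8,   3,  19], dtype=int32))}
side tip bottom row 296 head top row 294
scene tip bottom row 175 head top row 176
7.05 [ 0.50867553 -0.10101419  0.00493349] [-1.90029968  0.81373781  3.12206089]
```

Emit:
move_arm(slide=[[0,0,0.05]], roll=[0])

```text
time: 7.15
position: [0.5087, -0.101, 0.0046]
tool_rot: [3.06, 0.711, 0.0]
ft_force: [-0.2, -0.0, 3.7]
grip_width: 0.004
grip_force: 1.9
```

Emit:
move_arm(slide=[[0,0,0.05]], roll=[0])

```text
time: 7.25
position: [0.5087, -0.101, 0.004]
tool_rot: [3.06, 0.711, 0.0]
ft_force: [-0.8, 0.4, 3.9]
grip_width: 0.006
grip_force: 1.9
```

Emit:
move_arm(slide=[[0,0,0.05]], roll=[0])

```text
time: 7.35
position: [0.5087, -0.101, 0.0039]
tool_rot: [3.06, 0.711, -0.0]
ft_force: [-3.2, 0.5, 9.3]
grip_width: 0.007
grip_force: 4.8
```

Hard stop: force rises to 9 N at z=0.0039, so red is home. I'll lift and move over yellow.

Emit:
move_arm(slide=[[0,0,-1],[0,0,-2.5],[0,0,-4.5],[0.6,-1.5,-5],[1.9,-4.5,-5],[3.1,-7.5,-5],[4.4,-10.5,-5],[5.6,-13.5,-5],[6.6,-15.7,-5],[6.6,-15.7,-5],[6.6,-15.7,-4],[6.6,-15.7,-2.5],[6.6,-15.7,-1.8],[6.6,-15.7,-1.6],[6.6,-15.7,-1.6]], roll=[0,0,0,0,0,0,0,0,0,0,0,0,0,0,0])

```text
time: 8.85
position: [0.4981, 0.0684, 0.0187]
tool_rot: [-3.06, -0.71, 0.002]
ft_force: [-0.8, -0.3, 0.1]
grip_width: 0.005
grip_force: 0.0
```

```bash
python3 v.py yellow 268 248 330 208; python3 - <<'E'
from h import *
for n,(x,y) in dict(side=(315,297),scene=(360,177)).items(): print(n,blob(cams.get_image(n),'red',(x,y)))
E
```

```text
yellow [0.4967 0.0678 0.0366] {'side': (array([267.83673469, 248.34693878]), array([263, 245,  10,   7,  49], dtype=int32)), 'scene': (array([329.94736842, 208.97368421]), array([326, 207,   9,   5,  38], dtype=int32))}
side tip bottom row 246 head top row 245
scene tip bottom row 206 head top row 207
8.95 [0.4988966  0.06875554 0.01962158] [-1.00153473 -0.36383665 -0.63936153]
side (array([314.93181818, 295.875     ]), array([310, 292,  11,   9,  88], dtype=int32))
scene (array([360.41463415, 175.65853659]), array([357, 173,   8,   6,  41], dtype=int32))
```

Red sank about 5 px in the side view, so it is home. Next I'll press yellow: quickly to z≈0.006, then in 0.5 mm steps.

Emit:
move_arm(slide=[[0,0,0.1],[0,0,0.2],[0,0,0.3],[0,0,0.4],[0,0,0.5],[0,0,0.6],[0,0,0.7],[0,0,0.8],[0,0,0.9],[0,0,1.0],[0,0,1.1],[0,0,1.2],[0,0,1.3]], roll=[0,0,0,0,0,0,0,0,0,0,0,0,0])

```text
time: 10.35
position: [0.4986, 0.069, 0.0064]
tool_rot: [3.06, 0.711, -0.0]
ft_force: [-1.3, -0.0, 3.9]
grip_width: 0.008
grip_force: 2.0
```

Emit:
move_arm(slide=[[0,0,0.05]], roll=[0])

```text
time: 10.45
position: [0.4987, 0.069, 0.0059]
tool_rot: [3.06, 0.711, -0.0]
ft_force: [-2.4, -0.6, 4.5]
grip_width: 0.002
grip_force: 1.9
```

Emit:
move_arm(slide=[[0,0,0.05]], roll=[0])

```text
time: 10.55
position: [0.4987, 0.069, 0.0055]
tool_rot: [3.06, 0.711, -0.0]
ft_force: [-1.3, -1.0, 3.5]
grip_width: 0.005
grip_force: 1.9
```

Emit:
move_arm(slide=[[0,0,0.05],[0,0,0.1]], roll=[0,0])

```text
time: 10.75
position: [0.4986, 0.069, 0.0045]
tool_rot: [3.06, 0.711, -0.0]
ft_force: [-1.4, 0.1, 3.6]
grip_width: 0.002
grip_force: 1.9
```

Emit:
move_arm(slide=[[0,0,0.05]], roll=[0])

```text
time: 10.85
position: [0.4986, 0.069, 0.004]
tool_rot: [3.06, 0.711, -0.0]
ft_force: [-1.0, -0.0, 4.4]
grip_width: 0.004
grip_force: 1.9
```

Emit:
move_arm(slide=[[0,0,0.03]], roll=[0])

```text
time: 10.95
position: [0.4986, 0.069, 0.0039]
tool_rot: [3.06, 0.711, -0.0]
ft_force: [-2.7, 0.1, 7.1]
grip_width: 0.002
grip_force: 3.7
```

Yellow reached its hard stop. I'll lift and move over blue.

Emit:
move_arm(slide=[[0,0,-1],[0,0,-2.5],[0,0,-4.5],[0.4,1.6,-5],[1,4.6,-5],[1.6,7.6,-5],[2.3,10.6,-5],[2.9,13.6,-5],[3.6,16.6,-5],[4.1,19,-5],[4.4,20.3,-5],[4.4,20.3,-5],[4.4,20.3,-4],[4.4,20.3,-2.5],[4.4,20.3,-1.8],[4.4,20.3,-1.6],[4.4,20.3,-1.6]], roll=[0,0,0,0,0,0,0,0,0,0,0,0,0,0,0,0,0])

```text
time: 12.65
position: [0.627, -0.0932, 0.0191]
tool_rot: [-3.059, -0.712, 0.002]
ft_force: [-0.1, -0.6, 0.4]
grip_width: 0.006
grip_force: 0.0
```

```bash
python3 v.py blue 369 270 318 159
```

```text
blue [ 0.6266 -0.0956  0.0366] {'side': (array([369.5952381 , 270.76190476]), array([365, 268,  10,   6,  42], dtype=int32)), 'scene': (array([318.31578947, 159.78947368]), array([315, 159,   8,   3,  19], dtype=int32))}
side tip bottom row 269 head top row 268
scene tip bottom row 157 head top row 159
12.75 [ 0.62792223 -0.09353432  0.02006698] [ 0.45881868 -0.01006537  1.04119259]
```

Emit:
move_arm(slide=[[0,0,0.1],[0,0,0.2],[0,0,0.3],[0,0,0.4],[0,0,0.5],[0,0,0.6],[0,0,0.7],[0,0,0.8],[0,0,0.9],[0,0,1.0],[0,0,1.1],[0,0,1.2],[0,0,1.3]], roll=[0,0,0,0,0,0,0,0,0,0,0,0,0])

```text
time: 14.05
position: [0.6277, -0.0938, 0.0067]
tool_rot: [3.06, 0.711, 0.0]
ft_force: [-1.2, 0.7, 3.7]
grip_width: 0.005
grip_force: 2.0
```

Emit:
move_arm(slide=[[0,0,0.05],[0,0,0.1]], roll=[0,0])

```text
time: 14.25
position: [0.6277, -0.0938, 0.0057]
tool_rot: [3.06, 0.711, 0.0]
ft_force: [-0.9, 0.8, 3.6]
grip_width: 0.001
grip_force: 1.9
```

Emit:
move_arm(slide=[[0,0,0.05]], roll=[0])

```text
time: 14.35
position: [0.6277, -0.0938, 0.0052]
tool_rot: [3.06, 0.711, 0.0]
ft_force: [-0.9, -0.0, 4.2]
grip_width: 0.001
grip_force: 1.9
```

Emit:
move_arm(slide=[[0,0,0.05],[0,0,0.1]], roll=[0,0])

```text
time: 14.55
position: [0.6277, -0.0938, 0.0042]
tool_rot: [3.06, 0.711, -0.0]
ft_force: [-1.4, -0.7, 4.1]
grip_width: 0.01
grip_force: 1.9
```

Emit:
move_arm(slide=[[0,0,0.05]], roll=[0])

```text
time: 14.65
position: [0.6277, -0.0938, 0.004]
tool_rot: [3.06, 0.711, -0.0]
ft_force: [-2.7, 0.4, 7.5]
grip_width: 0.007
grip_force: 3.7
```

Emit:
move_arm(slide=[[0,0,0.02]], roll=[0])

```text
time: 14.75
position: [0.6277, -0.0938, 0.004]
tool_rot: [3.06, 0.711, -0.0]
ft_force: [-1.8, -0.4, 6.7]
grip_width: 0.005
grip_force: 3.6
```

Blue is home. I'll lift clear and check.

Emit:
move_arm(slide=[[0,0,-1],[0,0,-3],[0,0,-6],[0,0,-10],[0,0,-14],[0,0,-17],[0,0,-18],[0,0,-18],[0,0,-18]], roll=[0,0,0,0,0,0,0,0,0])

```text
time: 15.65
position: [0.6268, -0.0938, 0.1818]
tool_rot: [-3.059, -0.711, 0.004]
ft_force: [-0.1, 0.5, -0.3]
grip_width: 0.006
grip_force: 0.0
```

```bash
python3 - <<'E'
from h import *
N={'scene':dict(red=(361,176),blue=(319,162),green=(286,193),yellow=(331,211)),'side':dict(red=(316,295),yellow=(268,251),green=(318,235),blue=(370,273))}
P={n:(cams.get_image(n),cams.get_calibration(n)) for n in N}
for k in HUE:
    b={n:blob(P[n][0],k,N[n][k]) for n in N}
    if None in b.values(): print(k,b);continue
    print(k,tri([ray(P[n][1],b[n][0]) for n in N]).round(4))
print(monitor.get_state()['ft_force'])
b=cv2.resize(P['side'][0][225:325,235:400],(800,485),interpolation=cv2.INTER_CUBIC);cv2.imwrite('pics/e.png',b[:,:,::-1])
E
```

```text
red [ 0.5068 -0.104   0.0286]
yellow [0.4964 0.0666 0.0279]
green [0.6167 0.0744 0.0385]
blue [ 0.627  -0.0962  0.0279]
[-0.45210394  0.46028593 -0.06872802]
```

View pics/e.png

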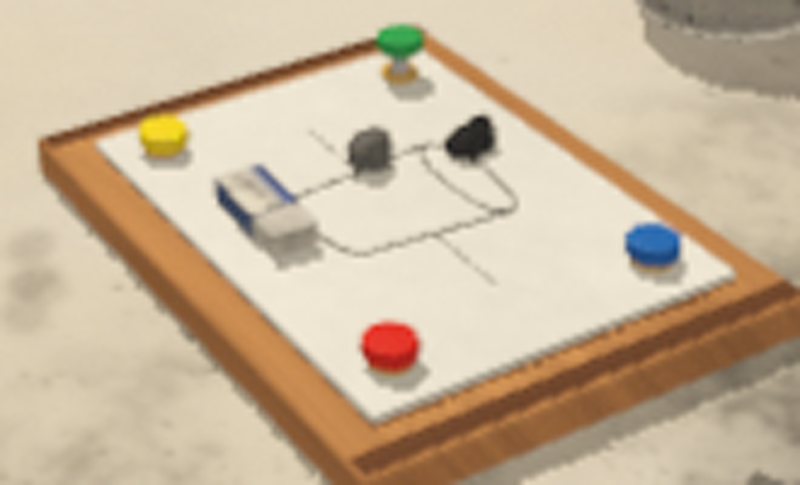

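The picture shows red (390,348), yellow (163,137) and blue (653,245) down, green (400,45) still standing, and the loose objects where they were.

```bash
python3 -c "
from bench import workorder
print(workorder.close_job())"
```

```text
the job is handed in; nothing more can be done
None
```

I pressed the red, yellow and blue pegs home in that order with light force (peak reading about 9 N), left green standing and the loose items in place, and handed the job in with the hand clear; the hand-in returned no verdict.

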